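Seat a cart wheel in its fork

TASK

Fit the wheel with the yellow hub into the yellow fork: lift it off its wooden chock and lower it gently until its axle lies in the two open slots, both ends fully home, then let go. Leave the wheel with the blue hub standing where it is.

Things in the scene. Friction and masses are not known exactly. Their poses are not given: they have to be found in the camera images.
- wheel_mid (a point): Centre of the wheel to fit. Upright black tyre, 100 mm diameter, 32 mm wide, flat sides; yellow hub; 0.4-0.8 kg. Fixed on a level steel axle (along y), 14 mm thick, 200 mm long, sticking out alike both sides; yellow sleeve 18 mm thick out to 55 mm each side. Starts on its chock, centre 58 mm above the table. Pinch the tyre's flat sides from above, near its top; it lifts straight out.
- spare_mid (a point): Centre of the bystander wheel: the same shape and axle, but with a blue hub and blue sleeve, standing on a like chock. It must stay where it is.
- wheel_chock: Wooden chock fixed to the table under the yellow-hubbed wheel at the start: board 120 x 70 mm, 8 mm thick, with a 15 mm high strip before and behind the tyre. Origin: centre of its underside; z up, y along the axle.
- fork: Yellow fork fixed to the table, open upwards. Base 120 x 190 x 12 mm; two cheeks 10 mm thick, 90 wide, 75 mm each side of the middle along y, tops 115 mm up. Each has an open slot 24 mm wide (flared to 48 over the top 17 mm), floor 68 mm up. Origin: centre of underside, z up. Seated axle lies along y, either way round, its centre line 75 mm above the origin, the wheel midway between the cheeks.

How it is judged:
By the outcome, as a careful person would: the job done as asked, in the order asked, and still so for the second after the job is handed in, with the robot touching nothing.
It also fails if it takes over 38 s, if anything falls off the work surface, if the arm or the gripper's body presses on something with over 40 N, if the wrist force passes 120 N, or if a joint passes its speed limit or range.

ROBOT

A 6-joint arm with a two-finger parallel gripper is mounted at the origin on the work surface. World frame = base frame: x ahead of the robot, y to its left, z up, the work surface at z = 0. Lengths are in m, angles in rad, forces in N, time in s.
With the tool pointing down it reaches from about 0.3 to 0.75 m from the base axis. Payload 8.5 kg.
Tool frame: the origin (TCP) lies midway between the tips of the shut fingers; the grasp point (between the pads) lies 19 mm behind it; z points along the fingers, y is the line along which they close (so a half turn about z gives the same grasp; the last joint's range is limited). The gripper opens to 85 mm and grips with 20 to 120 N. Pads are 22 mm wide; open, the fingers measure 114 mm over their backs; the gripper's body (76 mm by 85 mm) begins 54 mm behind the grasp point. The pads swing forward as they close: fully open they stand 13 mm farther back than shut.
Start: joints at [-1.418, 0.381, 1.297, -0, 1.464, -0.215], TCP at [0.198, -0.513, 0.231] pointing down, gripper open.
Joint ranges: [-3.11, 3.11], [-0.89, 2.33], [0.22, 2.48], [-1.42, 4.56], [0.17, 2.85], [-2.88, 2.88]. Speed limits (rad/s): [2.39, 2.39, 3.14, 3.14, 3.14, 3.14].

INTERFACE

Orientations are given as a unit quaternion [w, x, y, z].
In Python, from rig import r gives the robot as it stands.
- The arm moves only by the tool step_arm, never from a script. Its argument "moves" is a list of rows, each a list of 7 numbers: the turn, a rotation vector about the tool's x, y, z in rad, then the shift along the tool's x, y, z in m, then the closure, from 0 (fully open) to 1 (shut). In form: [[ax, ay, az, dx, dy, dz, fingers], ...]. A call has exactly 8 rows; each row shifts and turns the commanded pose from where the row before left it, along the tool's axes as they then stand; what a row does not reach is not made up. A row lasts 1/10 s, in which the tool goes at most 50 mm and 8.59 degrees, less where a joint would pass 70% of its speed; a pose out of reach is approached as far as the arm can. A call is refused whole if a number of a shift passes 0.05 or a number of a turn 0.15, either way. A call with a gripper value outside its range is refused whole. The fingers move at their own pace and stop on an object; "newtons" is the grip in N (left out, the last holds). Time passes only in rows, so rows that do not move let the fingers close, or fill a call up. It gives the time, the measured TCP pose, the force, the opening and the grip force at its end, in the units of the state.
- r.get_obs(): the state, without advancing time (a new reading comes with each control period).
- r.snapshot(name): name is "scene" or "side" or "wrist"; returns a dict with "frame" (384x512x3 uint8, red, green, blue), "range_z" (384x512 float32, m along the optical axis (not along the pixel's ray), 0 where there is no reading), "camera_matrix" (3x3 intrinsics, pixels), "D" ([k1, k2, p1, p2, k3] as OpenCV has them; the pictures are not rectified), "R" (3x3) and "t" (3): a world point X has camera coordinates R X + t; the wrist camera has in their place "hand_eye" (4x4, takes a point from camera to tool coordinates, whose origin is the TCP and whose axes are the flange's). Camera axes: x right, y down, z forward; pixel columns grow to the right and rows downward; lengths in m; the calibration is good to about 2 mm. A picture is of the moment at which its call begins: read the wrist's pose just before it.
- r.job_done(): hands the job in; it is judged then, once.
The state is a dict: "clock": time; "qpos": joint angles; "qd": joint speeds; "joint_torque": joint torques, N m; "position": TCP position; "ee_rot": TCP orientation; "ft_force": force on the tool from outside, world axes, zero at the start; "wrist_torque": the same for the moment, N m; "finger_gap": opening from 0.0 (shut) to 1.0 (fully open); "finger_force": force on a finger pad.
Only numpy, scipy, OpenCV 4.12 (cv2) and the standard library are available. Lean on these libraries where they do the work, as an engineer would, in place of code of your own. Each camera call takes 0.05 s, during which the arm holds its last target. There are 200 camera calls.

## Working session

There is one attempt and no reset: what is moved stays moved. The work goes in short steps, Python scripts to look and compute and a tool call to move; the robot and the scene stay as the last step left them, time stands still between calls to the robot, and variables do not carry over. Pictures are saved under pics/ and viewed, at most 10 in all, crops included, and the job is handed in when it is done.

Besides the shell and the picture viewer there is one more tool, called after "Request:" by a JSON object that holds its "op" and its "data", one argument or row to a line. step_arm: Moves the arm, as the interface text tells. Its arguments: {"type":"object","properties":{"moves":{"type":"array","items":{"type":"array","items":{"type":"number"}}},"newtons":{"type":"number"}},"required":["moves"]}

```bash
mkdir -p pics
cat > h.py <<'E'
from rig import r
import numpy as np, cv2
def q2R(q):
    from scipy.spatial.transform import Rotation as S
    return S.from_quat([q[1],q[2],q[3],q[0]]).as_matrix()
def world(s, o=None):
    """per-pixel world points from depth"""
    h,w=s["range_z"].shape
    u,v=np.meshgrid(np.arange(w),np.arange(h))
    p=cv2.undistortPoints(np.stack([u,v],-1).reshape(-1,1,2).astype(np.float64),np.array(s["camera_matrix"]),np.array(s["D"])).reshape(h,w,2)
    z=s["range_z"][...,None]
    c=np.concatenate([p*z,z],-1)
    if "R" in s: return (c-np.array(s["t"]))@np.array(s["R"])
    H=np.array(s["hand_eye"]); t=c@H[:3,:3].T+H[:3,3]
    return t@q2R(o["ee_rot"]).T+np.array(o["position"])
def masks(f):
    hsv=cv2.cvtColor(f,cv2.COLOR_RGB2HSV)
    return cv2.inRange(hsv,(20,120,80),(35,255,255))>0, cv2.inRange(hsv,(95,120,50),(125,255,255))>0
E
python3 - <<'E'
from h import *
o=r.get_obs();print(o)
ims=[]
for n in("scene","side"):
    s=r.snapshot(n);ims.append(s["frame"]);W=world(s);np.savez(n+".npz",**s)
    y,b=masks(s["frame"])
    for nm,m in(("y",y),("b",b)):
        k,l,st,c=cv2.connectedComponentsWithStats(m.astype(np.uint8))
        for i in range(1,k):
            if st[i,4]>40:
                P=W[(l==i)&(s["range_z"]>0)]
                print(n,nm,st[i],P.min(0).round(3),P.max(0).round(3),np.median(P,0).round(3))
cv2.imwrite("pics/a.png",cv2.cvtColor(cv2.resize(np.vstack(ims),(400*1,600)) if 0 else ims[0],cv2.COLOR_RGB2BGR))
cv2.imwrite("pics/b.png",cv2.cvtColor(ims[1],cv2.COLOR_RGB2BGR))
E
```

```text
{'clock': 0.0, 'qpos': array([-1.41831212e+00,  3.81194703e-01,  1.29827248e+00,  1.56416461e-05,
        1.46358148e+00, -2.15310228e-01]), 'qd': array([-1.87021777e-03,  1.94283706e-03, -1.43177261e-04, -3.64657803e-04,
       -4.00240947e-05,  7.53374433e-04]), 'joint_torque': array([ 1.56739450e-03, -4.48458552e+01, -2.31278139e+01, -1.48288350e-04,
        4.73247579e-03, -2.07589278e-05]), 'position': array([ 0.19770792, -0.51292272,  0.23070852]), 'ee_rot': array([-7.27401401e-04,  9.83138400e-01,  1.82861580e-01,  3.06365297e-05]), 'ft_force': array([ 0.4361408 , -0.18088409, -0.64942192]), 'wrist_torque': array([ 0.02062135,  0.00872374, -0.01451393]), 'finger_force': 0.0, 'finger_gap': 0.9986354490059391}
scene y [ 204  157   73   91 1962] [ 0.472 -0.251 -0.003] [0.655 0.071 0.116] [ 0.6   -0.053  0.013]
scene y [  13  200   67   68 2190] [ 0.829 -1.671 -0.755] [ 1.189 -0.468 -0.021] [ 1.016 -1.277 -0.638]
scene y [108 200  10  23  68] [ 0.859 -0.335  0.015] [ 0.885 -0.207  0.023] [ 0.873 -0.266  0.019]
scene b [ 446    0   66  193 8136] [-1.047 -0.228 -0.388] [-0.998  0.19
[... 957 characters left out ...]
5] [ 0.526 -0.097  0.515] [ 0.486 -0.688  0.12 ]
side b [363  62  35  39 798] [ 0.425 -0.608 -0.002] [ 0.52  -0.554  0.125] [ 0.463 -0.569  0.09 ]
side b [230 103  44  33  59] [ 0.758 -0.366 -0.003] [ 0.798 -0.16   0.01 ] [ 0.776 -0.259  0.002]
side b [  49  180  109  101 5202] [ 0.759 -0.001 -0.755] [1.644 0.443 0.094] [0.858 0.336 0.042]
side b [233 271   9   9  56] [ 0.453  0.24  -0.002] [0.497 0.286 0.068] [0.461 0.275 0.063]
side b [215 290  27  25 352] [0.415 0.326 0.022] [0.479 0.372 0.095] [0.441 0.339 0.064]
side b [ 74 329  47  50 944] [0.573 0.545 0.002] [0.652 0.629 0.092] [0.603 0.584 0.051]
side b [ 62 367  14   9  44] [0.636 0.634 0.026] [0.644 0.65  0.072] [0.639 0.645 0.045]
```

View pics/a.png

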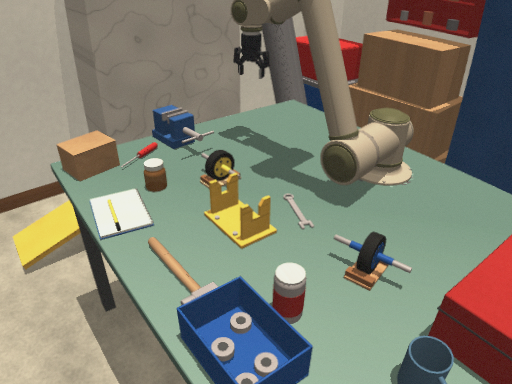

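View pics/b.png

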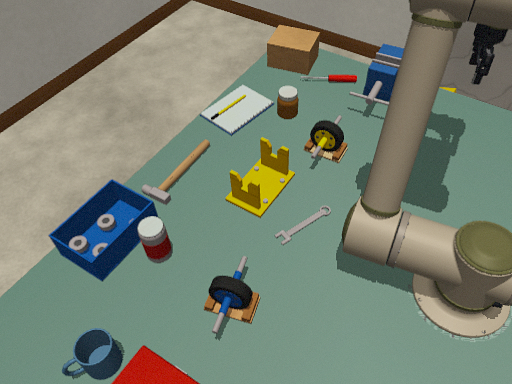

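The scene view shows the yellow-hub wheel at about (220,163), the fork at about (240,210) and the blue-hub spare at about (372,252). In the side view they are at (327,135), (262,180) and (231,290).

Run:
```python
from h import *
for n in("scene","side"):
    s=dict(np.load(n+".npz"));W=world(s);f=s["frame"].astype(int);y,b=masks(s["frame"])
    ok=s["range_z"]>0
    # fork
    reg=ok&y&(W[...,0]>.5)&(W[...,0]<.68)&(W[...,1]>-.16)&(W[...,1]<.1)&(W[...,2]>-.01)&(W[...,2]<.13)
    P=W[reg]; print(n,"fork rect",cv2.minAreaRect(P[:,:2].astype(np.float32)))
    T=P[P[:,2]>.095]; 
    k,l,c=cv2.kmeans(T[:,:2].astype(np.float32),2,None,(3,50,1e-5),5,cv2.KMEANS_PP_CENTERS);print(" cheek tops",c.round(3),len(T),T[:,2].max())
    # wheel: dark pixels
    for nm,c0 in(("wheel",(.49,-.25)),("spare",(.46,.31))):
        near=ok&(np.hypot(W[...,0]-c0[0],W[...,1]-c0[1])<.13)&(W[...,2]>.025)&(W[...,2]<.125)
        if nm=="wheel": near&=~reg
        d=near&(f.max(-1)<60); Q=W[d]; print(nm,"dark",len(Q),np.median(Q,0).round(3),Q.min(0).round(3),Q.max(0).round(3))
        A=W[near&~d]; A=A[(abs(A[:,2]-.06)<.012)]
        vx,vy,x0,y0=cv2.fitLine(A[:,:2].astype(np.float32),cv2.DIST_HUBER,0,.01,.01).ravel()
        t=(A[:,:2]-[x0,y0])@[vx,vy];print("  axle",np.degrees(np.arctan2(vy,vx)),x0,y0,len(A),"ends",np.array([x0,y0])+t.min()*np.array([vx,vy]),np.array([x0,y0])+t.max()*np.array([vx,vy]))
```

```text
scene fork rect ((0.5881808400154114, -0.0332392081618309), (0.20750953257083893, 0.13563333451747894), 89.12979888916016)
 cheek tops [[ 0.597  0.051]
 [ 0.596 -0.099]] 175 0.1160228383962639
wheel dark 333 [ 0.533 -0.249  0.084] [ 0.46  -0.276  0.026] [ 0.557 -0.24   0.108]
  axle -86.76906 0.5096206 -0.25246012 214 ends [ 0.50443918 -0.16067281] [ 0.51577953 -0.36156359]
spare dark 617 [0.485 0.332 0.087] [0.412 0.307 0.025] [0.505 0.362 0.11 ]
  axle -74.957794 0.45932373 0.31437033 485 ends [0.43151813 0.41783735] [0.48343519 0.22464957]
side fork rect ((0.5921422839164734, -0.027693241834640503), (0.1904858499765396, 0.12149938941001892), 89.44379425048828)
 cheek tops [[ 0.592 -0.101]
 [ 0.59   0.048]] 302 0.11835985776577224
wheel dark 455 [ 0.49  -0.252  0.089] [ 0.454 -0.283  0.025] [ 0.553 -0.242  0.114]
  axle -86.241165 0.50016636 -0.21847911 258 ends [ 0.49651701 -0.16293201] [ 0.50972662 -0.36399702]
spare dark 769 [0.439 0.324 0.094] [0.399 0.295 0.025] [0.497 0.347 0.11 ]
  axle -75.40076 0.44517434 0.3323516 506 ends [0.4234357  0.41581205] [0.4739824  0.22174972]
```

Request:
{"op": "step_arm", "data": {
  "moves": [
    [0,0,0.103,0,0,0,0],
    [0,0,0.103,0,0,0,0],
    [0,0,0.103,0,0,0,0],
    [0,0,0,0.03,-0.02,0,0],
    [0,0,0,0.03,-0.02,0,0],
    [0,0,0,0.03,-0.02,0,0],
    [0,0,0,0.03,-0.02,0,0],
    [0,0,0,0.03,-0.02,0,0]
  ]
}}

```text
clock: 0.9
position: [0.3426, -0.4034, 0.2311]
ee_rot: [-0.0, 1.0, 0.029, -0.0]
ft_force: [0.6, 0.1, 0.2]
finger_gap: 0.997
finger_force: 0.0
```

Request:
{"op": "step_arm", "data": {
  "moves": [
    [0,0,0,0.03,-0.02,0,0],
    [0,0,0,0.03,-0.02,0,0],
    [0,0,0,0.03,-0.02,0,0],
    [0,0,0,0.03,-0.02,0,0],
    [0,0,0,0.03,-0.02,0,0],
    [0,0,0,0.02,-0.02,0,0],
    [0,0,0,0,-0.01,0,0],
    [0,0,0,0,0,0,0]
  ]
}}

```text
clock: 1.7
position: [0.5034, -0.2637, 0.2311]
ee_rot: [-0.0, 1.0, 0.03, -0.0]
ft_force: [-0.7, 0.4, 0.1]
finger_gap: 1.001
finger_force: 0.0
```

```bash
cat > w.py <<'E'
from h import *
import sys
o=r.get_obs();s=r.snapshot("wrist");W=world(s,o);np.savez("wrist.npz",o=np.r_[o["position"],o["ee_rot"]],**s)
R=q2R(o["ee_rot"]);print("t",o["clock"],"pos",o["position"].round(4),"tool x",R[:,0].round(4),"tool z",R[:,2].round(4),"F",o["ft_force"].round(1))
cv2.imwrite("pics/%s.png"%sys.argv[1],cv2.cvtColor(s["frame"],cv2.COLOR_RGB2BGR))
E
python3 w.py w1
```

```text
t 1.7 pos [ 0.5034 -0.2637  0.2311] tool x [ 9.982e-01  6.050e-02 -9.000e-04] tool z [-9.e-04  6.e-04 -1.e+00] F [-0.7  0.4  0.1]
```

View pics/w1.png

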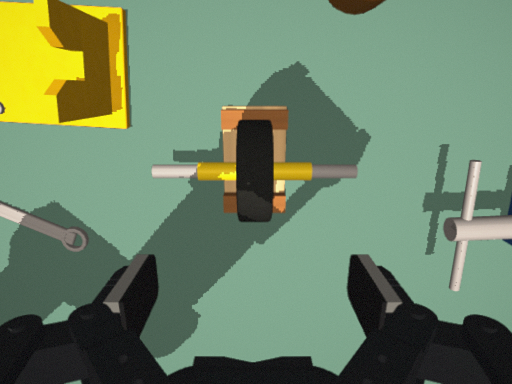

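The wrist view shows the axle from (152,171) to (357,171) and the tyre centred at (255,171). The fork is partly visible at top left.

```bash
cat >> h.py <<'E'
def rayplane(px,s,o,z):
    p=cv2.undistortPoints(np.array(px,float).reshape(-1,1,2),s["camera_matrix"],s["D"]).reshape(-1,2)
    H=s["hand_eye"];R=q2R(o["ee_rot"])
    d=np.c_[p,np.ones(len(p))]@H[:3,:3].T@R.T; c=R@H[:3,3]+o["position"]
    return c+d*((z-c[2])/d[:,2])[:,None]
E
python3 - <<'E'
from h import *
s=dict(np.load("wrist.npz"));a=s["o"];o=dict(position=a[:3],ee_rot=a[3:]);W=world(s,o);f=s["frame"].astype(int)
y,b=masks(s["frame"])
P=rayplane([[152,171.5],[357,171.5]],s,o,.060);print("axle ends ray",P.round(4),"len",np.linalg.norm(P[1]-P[0]),"mid",P.mean(0).round(4))
near=(abs(W[...,0]-.507)<.06)&(abs(W[...,1]+.262)<.115)&(s["range_z"]>0)
A=W[near&(abs(W[...,2]-.062)<.012)&(f.max(-1)>100)];A=A[abs(A[:,0]-.507)<.025]
r_=cv2.minAreaRect(A[:,:2].astype(np.float32));print("axle depth",r_,A[:,2].max())
d=W[near&(f.max(-1)<60)&(W[...,2]>.07)];print("tyre",d.min(0).round(4),d.max(0).round(4),cv2.minAreaRect(d[:,:2].astype(np.float32)))
v,x,yy=cv2.fitLine(A[:,:2].astype(np.float32),cv2.DIST_HUBER,0,.01,.01).ravel()[[0,2,3]];print("line",np.degrees(np.arcsin(v)),x,yy)
F=W[y&(W[...,1]>-.15)&(W[...,2]>.1)];print("fork top seen",F.min(0).round(4),F.max(0).round(4))
E
```

```text
axle ends ray [[ 0.4968 -0.1659  0.06  ]
 [ 0.5091 -0.3661  0.06  ]] len 0.20055527355219133 mid [ 0.503 -0.266  0.06 ]
axle depth ((0.5040085315704346, -0.26531919836997986), (0.01694723404943943, 0.19869595766067505), 3.4160993099212646) 0.06784297938042516
tyre [ 0.4581 -0.3381  0.07  ] [ 0.5516 -0.1896  0.3195] ((0.5067318081855774, -0.26311036944389343), (0.12960651516914368, 0.09190542250871658), 60.56536102294922)
line 3.3353767 0.5044078 -0.2634018
fork top seen [ 0.546  -0.1116  0.1   ] [ 0.635  -0.0987  0.1166]
```

Request:
{"op": "step_arm", "data": {
  "moves": [
    [0,0,0,0,0.002,0.03,0],
    [0,0,0,0,0,0.03,0],
    [0,0,0,0,0,0.03,0],
    [0,0,0,0,0,0.03,0],
    [0,0,0,0,0,0.02,0],
    [0,0,0,0,0,0.014,0],
    [0,0,0,0,0,0,0],
    [0,0,0,0,0,0,0]
  ]
}}

```text
clock: 2.55
position: [0.5034, -0.2678, 0.0778]
ee_rot: [0.0, 1.0, 0.029, 0.0]
ft_force: [0.1, 0.1, 0.0]
finger_gap: 0.999
finger_force: 0.0
```

Request:
{"op": "step_arm", "data": {
  "moves": [
    [0,0,0,0,0,0,0.3],
    [0,0,0,0,0,0,0.5],
    [0,0,0,0,0,0,1],
    [0,0,0,0,0,0,1],
    [0,0,0,0,0,0,1],
    [0,0,0,0,0,0,1],
    [0,0,0,0,0,0,1],
    [0,0,0,0,0,0,1]
  ],
  "newtons": 80
}}

```text
clock: 3.35
position: [0.504, -0.2668, 0.078]
ee_rot: [0.0, 1.0, 0.03, 0.0]
ft_force: [-0.5, 0.9, 5.3]
finger_gap: 0.362
finger_force: 78.9
```

Request:
{"op": "step_arm", "data": {
  "moves": [
    [0,0,0,0,0,-0.005,1],
    [0,0,0,0,0,-0.015,1],
    [0,0,0,0,0,-0.02,1],
    [0,0,0,0,0,-0.02,1],
    [0,0,0,0,0,-0.02,1],
    [0,0,0,0,0,-0.02,1],
    [0,0,0,0,0,-0.02,1],
    [0,0,0,0,0,-0.01,1]
  ]
}}

```text
clock: 4.15
position: [0.5038, -0.2668, 0.2082]
ee_rot: [0.0, 1.0, 0.029, 0.0]
ft_force: [0.7, -0.8, -6.6]
finger_gap: 0.358
finger_force: 80.5
```

Request:
{"op": "step_arm", "data": {
  "moves": [
    [0,0,0.03,0,0,0,1],
    [0,0,0.03,0,-0.02,0,1],
    [0,0,0,0,-0.04,0,1],
    [0,0,0,0,-0.05,0,1],
    [0,0,0,0,-0.05,0,1],
    [0,0,0,0,-0.05,0,1],
    [0,0,0,0,-0.03,0,1],
    [0,0,0,0,0,0,1]
  ]
}}

```text
clock: 4.95
position: [0.5025, -0.023, 0.2066]
ee_rot: [-0.001, 1.0, 0.002, -0.001]
ft_force: [1.5, -0.9, -7.4]
finger_gap: 0.362
finger_force: 81.7
```

Request:
{"op": "step_arm", "data": {
  "moves": [
    [0,0,0,0,0,0,1],
    [0,0,0,0,0,0,1],
    [0,0,0,0,0,0,1],
    [0,0,0,0,0,0,1],
    [0,0,0,0,0,0,1],
    [0,0,0,0,0,0,1],
    [0,0,0,0,0,0,1],
    [0,0,0,0,0,0,1]
  ]
}}

```text
clock: 5.75
position: [0.5035, -0.0268, 0.2074]
ee_rot: [0.0, 1.0, -0.001, 0.0]
ft_force: [0.0, 0.2, -5.9]
finger_gap: 0.361
finger_force: 81.7
```

```bash
python3 w.py w2
```

```text
t 5.75 pos [ 0.5035 -0.0268  0.2074] tool x [ 1.0e+00 -1.3e-03  1.0e-04] tool z [ 1.e-04 -0.e+00 -1.e+00] F [ 0.   0.2 -5.9]
```

View pics/w2.png

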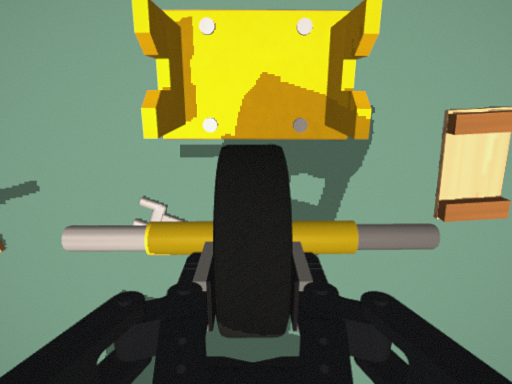

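The wheel is held. The axle runs from (62,238) to (440,237) and the fork slots are near (163,74) and (349,74).

Run:
```python
from h import *
s=dict(np.load("wrist.npz"));a=s["o"];o=dict(position=a[:3],ee_rot=a[3:]);W=world(s,o);f=s["frame"].astype(int)
y,b=masks(s["frame"]);ok=s["range_z"]>0
fl=lambda A:cv2.fitLine(A[:,:2].astype(np.float32),cv2.DIST_HUBER,0,.01,.01).ravel()
g=np.zeros(y.shape,bool);g[215:262]=1
A=W[g&ok&(f.max(-1)>70)&(W[...,2]>.15)&(W[...,2]<.215)];print("axle",len(A),cv2.minAreaRect(A[:,:2].astype(np.float32)),"z",np.percentile(A[:,2],[2,50,98]))
for n,m in(("L",A[:,1]>.04),("R",A[:,1]<-.1)):
    B=A[m];print(n,np.median(B,0).round(4),"xr",np.percentile(B[:,0],[3,97]).round(4),"ztop",np.percentile(B[:,2],95).round(4),B[:,1].min().round(4),B[:,1].max().round(4))
g=np.zeros(y.shape,bool);g[:142]=1
P=W[g&y&ok]
B=P[abs(P[:,2]-.012)<.006];print("base",cv2.minAreaRect(B[:,:2].astype(np.float32)),np.median(B[:,2]))
for n,m in(("L",P[:,1]>0),("R",P[:,1]<-.05)):
    T=P[m&(P[:,2]>.108)];print(n,"top",len(T),T.min(0).round(4),T.max(0).round(4))
    hi=np.sort(T[:,0]);i=np.argmax(np.diff(hi));print("  gap",hi[i].round(4),hi[i+1].round(4),"mid",((hi[i]+hi[i+1])/2).round(4),"y mid",((T[:,1].min()+T[:,1].max())/2).round(4))
    S=P[m&(abs(P[:,2]-.068)<.004)&(abs(P[:,1]+.026)>.066)];
    if len(S): print("  floor",len(S),S.min(0).round(4),S.max(0).round(4))
print("mid px via rays z=.068", rayplane([[163,60],[163,90],[349,60],[349,90]],s,o,.068).round(4))
```

```text
axle 8452 ((0.5038340091705322, -0.027151666581630707), (0.01777711883187294, 0.200454443693161), 0.006678481120616198) z [0.18548261 0.19290236 0.19669563]
L [0.5057 0.0561 0.1935] xr [0.4977 0.5098] ztop 0.1952 0.04 0.0731
R [ 0.5054 -0.1131  0.1914] xr [0.4974 0.5097] ztop 0.193 -0.1274 -0.1
base ((0.5911102890968323, -0.03005247563123703), (0.18784268200397491, 0.11950291693210602), 89.46216583251953) 0.011412743257359192
L top 1352 [0.5462 0.0393 0.108 ] [0.6352 0.0507 0.1167]
  gap 0.5724 0.6102 mid 0.5913 y mid 0.045
  floor 494 [0.546 0.04  0.064] [0.6165 0.0502 0.0717]
R top 1365 [ 0.5459 -0.1106  0.1081] [ 0.6349 -0.0991  0.1164]
  gap 0.5715 0.6095 mid 0.5905 y mid -0.1048
  floor 643 [ 0.5456 -0.1101  0.064 ] [ 0.6357 -0.099   0.072 ]
mid px via rays z=.068 [[ 0.6022  0.0439  0.068 ]
 [ 0.5792  0.0457  0.068 ]
 [ 0.6021 -0.1047  0.068 ]
 [ 0.5791 -0.1065  0.068 ]]
```

Request:
{"op": "step_arm", "data": {
  "moves": [
    [0,0,0,0.01,0.003,0,1],
    [0,0,0,0.02,0,0,1],
    [0,0,0,0.02,0,0,1],
    [0,0,0,0.02,0,0,1],
    [0,0,0,0.012,0,0,1],
    [0,0,0,0.005,0,0,1],
    [0,0,0,0,0,0,1],
    [0,0,0,0,0,0,1]
  ]
}}

```text
clock: 6.6
position: [0.5902, -0.0299, 0.2072]
ee_rot: [-0.0, 1.0, -0.001, -0.0]
ft_force: [-1.2, -0.7, -6.5]
finger_gap: 0.363
finger_force: 81.7
```

Request:
{"op": "step_arm", "data": {
  "moves": [
    [0,0,0,0,0,0.01,1],
    [0,0,0,0,0,0.015,1],
    [0,0,0,0,0,0.015,1],
    [0,0,0,0,0,0.01,1],
    [0,0,0,0,0,0.005,1],
    [0,0,0,0,0,0,1],
    [0,0,0,0,0,0,1],
    [0,0,0,0,0,0,1]
  ]
}}

```text
clock: 7.4
position: [0.5908, -0.03, 0.153]
ee_rot: [0.0, 1.0, -0.001, 0.001]
ft_force: [0.1, 0.0, -6.6]
finger_gap: 0.359
finger_force: 81.7
```

```bash
python3 w.py w3
python3 - <<'E'
from h import *
s=dict(np.load("wrist.npz"));a=s["o"];o=dict(position=a[:3],ee_rot=a[3:]);W=world(s,o)
y,b=masks(s["frame"]);ok=s["range_z"]>0
A=W[ok&(abs(W[...,2]-.128)<.018)&(abs(W[...,0]-.591)<.02)&(abs(W[...,1]+.03)>.06)&(abs(W[...,1]+.03)<.11)]
for m in(A[:,1]>0,A[:,1]<0):print(len(A[m]),np.median(A[m],0).round(4),A[m].max(0).round(4),A[m].min(0).round(4))
s=r.snapshot("side");cv2.imwrite("pics/s3.png",cv2.cvtColor(cv2.resize(s["frame"][90:230,190:350],None,fx=4,fy=4),cv2.COLOR_RGB2BGR))
E
```

```text
t 7.4 pos [ 0.5908 -0.03    0.153 ] tool x [ 1.     -0.0012  0.0013] tool z [ 1.3e-03 -3.0e-04 -1.0e+00] F [ 0.1  0.  -6.6]
1927 [0.593  0.0496 0.1391] [0.5977 0.0697 0.1422] [0.5833 0.03   0.1296]
1891 [ 0.5927 -0.1096  0.1371] [ 0.5974 -0.09    0.14  ] [ 0.5832 -0.1303  0.1272]
```

View pics/w3.png

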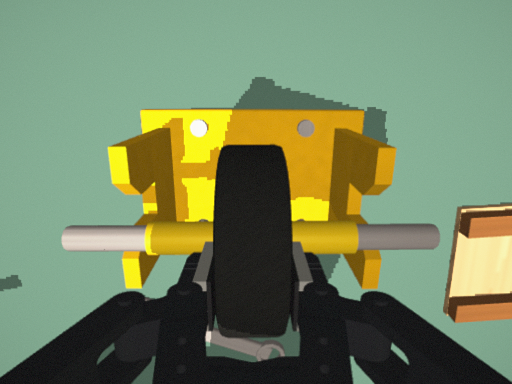

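View pics/s3.png

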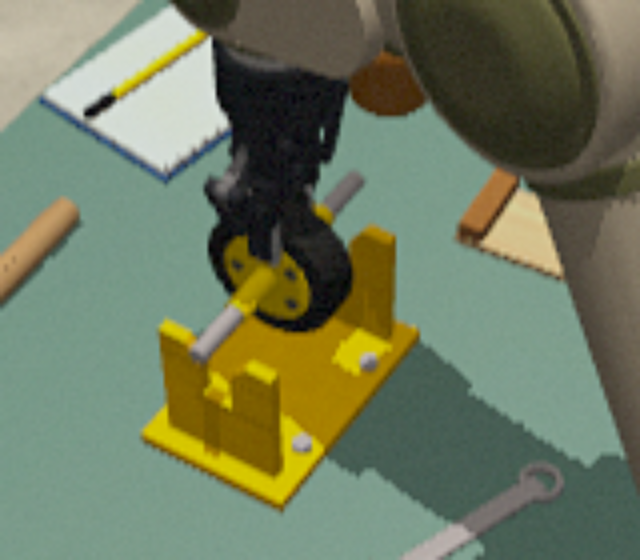

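The axle lies over both slots, level, with the tyre midway between the cheeks; its centre is about 58 mm above seat height, so I lower.

Request:
{"op": "step_arm", "data": {
  "moves": [
    [0,0,0,0,0,0.008,1],
    [0,0,0,0,0,0.008,1],
    [0,0,0,0,0,0.008,1],
    [0,0,0,0,0,0.008,1],
    [0,0,0,0,0,0.008,1],
    [0,0,0,0,0,0.006,1],
    [0,0,0,0,0,0.004,1],
    [0,0,0,0,0,0,1]
  ]
}}

```text
clock: 8.3
position: [0.5903, -0.0299, 0.1017]
ee_rot: [-0.0, 1.0, -0.001, -0.0]
ft_force: [-0.3, 0.7, -6.4]
finger_gap: 0.362
finger_force: 81.8
```

Request:
{"op": "step_arm", "data": {
  "moves": [
    [0,0,0,0,0,0.001,1],
    [0,0,0,0,0,0.001,1],
    [0,0,0,0,0,0.001,1],
    [0,0,0,0,0,0.001,1],
    [0,0,0,0,0,0.001,1],
    [0,0,0,0,0,0,1],
    [0,0,0,0,0,0,1],
    [0,0,0,0,0,0,1]
  ]
}}

```text
clock: 9.1
position: [0.5905, -0.0299, 0.0974]
ee_rot: [0.0, 1.0, -0.001, 0.0]
ft_force: [0.8, 0.1, -6.3]
finger_gap: 0.358
finger_force: 81.8
```

Request:
{"op": "step_arm", "data": {
  "moves": [
    [0,0,0,0,0,0.0005,1],
    [0,0,0,0,0,0.0005,1],
    [0,0,0,0,0,0.0005,1],
    [0,0,0,0,0,0.0005,1],
    [0,0,0,0,0,0,1],
    [0,0,0,0,0,0,1],
    [0,0,0,0,0,0,1],
    [0,0,0,0,0,0,1]
  ]
}}

```text
clock: 9.9
position: [0.5906, -0.0299, 0.0956]
ee_rot: [0.0, 1.0, -0.001, 0.0]
ft_force: [-2.2, 2.0, -1.5]
finger_gap: 0.361
finger_force: 82.5
```

Contact has begun, since the load on the wrist has dropped. I'll go down a little more.

Request:
{"op": "step_arm", "data": {
  "moves": [
    [0,0,0,0,0,0.0005,1],
    [0,0,0,0,0,0,1],
    [0,0,0,0,0,0.0005,1],
    [0,0,0,0,0,0,1],
    [0,0,0,0,0,0,1],
    [0,0,0,0,0,0,1],
    [0,0,0,0,0,0,1],
    [0,0,0,0,0,0,1]
  ]
}}

```text
clock: 10.7
position: [0.5907, -0.0298, 0.0952]
ee_rot: [0.0, 1.0, -0.001, 0.001]
ft_force: [-2.8, 3.1, 6.2]
finger_gap: 0.36
finger_force: 83.5
```

Request:
{"op": "step_arm", "data": {
  "moves": [
    [0,0,0,0,0,0,0.6],
    [0,0,0,0,0,0,0.55],
    [0,0,0,0,0,0,0.5],
    [0,0,0,0,0,0,0.4],
    [0,0,0,0,0,0,0.3],
    [0,0,0,0,0,0,0.2],
    [0,0,0,0,0,0,0.2],
    [0,0,0,0,0,0,0.2]
  ],
  "newtons": 20
}}

```text
clock: 11.5
position: [0.5905, -0.0299, 0.0943]
ee_rot: [0.0, 1.0, -0.001, 0.0]
ft_force: [-0.2, -0.0, -0.5]
finger_gap: 0.798
finger_force: 0.0
```

Request:
{"op": "step_arm", "data": {
  "moves": [
    [0,0,0,0,0,-0.005,0.2],
    [0,0,0,0,0,-0.015,0.2],
    [0,0,0,0,0,-0.02,0.2],
    [0,0,0,0,0,-0.03,0.2],
    [0,0,0,0,0,-0.03,0.2],
    [0,0,0,0,0,-0.02,0.2],
    [0,0,0,-0.03,0,0,0.2],
    [0,0,0,-0.03,0,0,0.2]
  ]
}}

```text
clock: 12.3
position: [0.53, -0.0299, 0.215]
ee_rot: [0.0, 1.0, -0.0, 0.001]
ft_force: [0.0, 0.5, -0.2]
finger_gap: 0.803
finger_force: 0.0
```

Request:
{"op": "step_arm", "data": {
  "moves": [
    [0,0,0,-0.03,0,0,0.2],
    [0,0,0,-0.02,0,0,0.2],
    [0,0,0,0,0,0,0.2],
    [0,0,0,0,0,0,0.2],
    [0,0,0,0,0,0,0.2],
    [0,0,0,0,0,0,0.2],
    [0,0,0,0,0,0,0.2],
    [0,0,0,0,0,0,0.2]
  ]
}}

```text
clock: 13.1
position: [0.4807, -0.0298, 0.2141]
ee_rot: [-0.0, 1.0, -0.001, -0.0]
ft_force: [1.1, -0.1, 0.2]
finger_gap: 0.798
finger_force: 0.0
```

```bash
python3 w.py w4
python3 - <<'E'
from h import *
s=dict(np.load("wrist.npz"));a=s["o"];o=dict(position=a[:3],ee_rot=a[3:]);W=world(s,o)
ok=s["range_z"]>0
A=W[ok&(abs(W[...,0]-.591)<.009)&(abs(W[...,1]+.03)>.06)&(abs(W[...,1]+.03)<.12)&(W[...,2]>.06)]
for m in(A[:,1]>0,A[:,1]<-.06):print(len(A[m]),np.median(A[m],0).round(4),A[m].max(0).round(4),A[m].min(0).round(4))
s=r.snapshot("side");cv2.imwrite("pics/s4.png",cv2.cvtColor(cv2.resize(s["frame"][90:230,190:350],None,fx=4,fy=4),cv2.COLOR_RGB2BGR))
E
```

```text
t 13.1 pos [ 0.4807 -0.0298  0.2141] tool x [ 1.e+00 -1.e-03 -3.e-04] tool z [-3.e-04  1.e-04 -1.e+00] F [ 1.1 -0.1  0.2]
1018 [0.5892 0.0486 0.0799] [0.5999 0.07   0.0834] [0.5822 0.03   0.0627]
1022 [ 0.589  -0.1086  0.0799] [ 0.6    -0.09    0.0828] [ 0.582  -0.1296  0.0607]
```

View pics/w4.png

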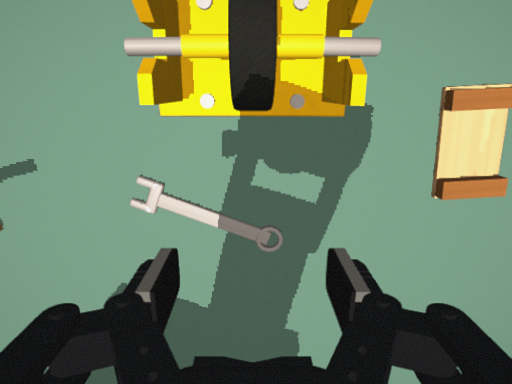

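View pics/s4.png

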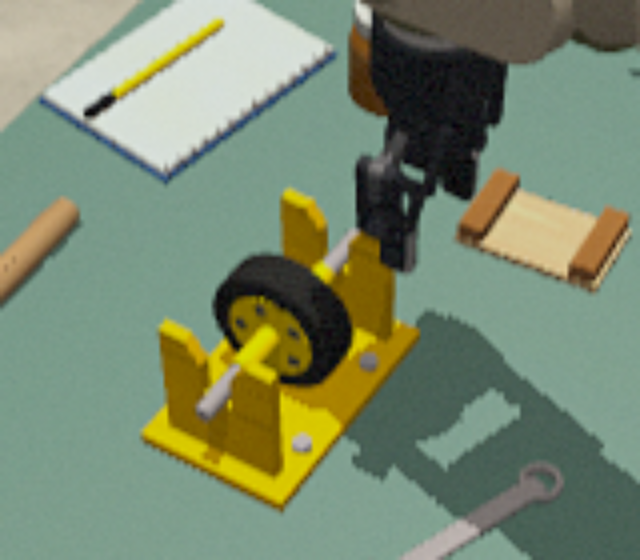

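Both axle ends are home in the slots: their tops are at about 82 mm, level, the wheel is midway between the cheeks and the gripper is clear.

```bash
python3 -c "
from rig import r
print(r.job_done())"
```

```text
the job is handed in; nothing more can be done
None
```

The yellow-hubbed wheel is in the fork with both axle ends measured home in the slots; I let go, moved the gripper clear, never approached the blue-hubbed wheel, and handed the job in at about 13 s.

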